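# Fill the parts bin from the tipping tray and hold its label pressed home

### The job

First lift the handle of the hinged tray so that all three knobs slide off into the bin, and bring the tray back down. Then take the label holder out of its wooden rest, push its tongue down behind the lip on the front of the bin until the spring seat is fully home, and finish while still holding it pressed there, because the spring lifts it again if you let go. Leave the clamp, the jar and the roller where they are.

Things in the scene. Friction and masses are not known exactly. Their poses are not given: they have to be found in the camera images.
- station: (All sizes in mm.) Fixed grey plastic parts bin, tipping tray on its left, label channel on its front. Origin: centre of the bin's underside, on the table; x to the bin's back (away from the robot at yaw 0), y left towards the tray, z up. Bin 120 (x) x 110 (y) x 50 high, open-topped, walls and floor 4 thick. Two steel ears (74 high, at x = +-64, y = 40 to 80) carry the tray's hinge
- slot_mouth (a point): Centre of the label channel at 36 above the table, where the straight lip ends; station axes. Channel 8 wide (x: 4 back to the backing, which rises to 50 above the table; 4 forward to the lip, 3 thick) and 82 long (y), ends closed. Above the lip its edge flares outwards, to 13 in front of this point at 49 above the table. The spring seat's top is 14 below this point at rest
- seat (a joint): Rubber spring seat in the channel, 78 long, m: 0 at rest (top 22 above the table), grows downwards to the hard stop at 0.006 (fully home). Takes about 3 N to start and 9 N at the stop; springs back up
- tray_hinge (a point): Middle of the tray's hinge axis, which runs parallel to the station's x: 50 to the left of the bin's centre, 62 above the table
- tray (a joint): Angle of the metal tray, rad: 0 level (resting), grows as its left end is lifted, stop at 1.2. Tray floor 97 wide, from 12 past the hinge over the bin to the rear wall 104 left of the hinge; floor top 64 above the table, side and rear walls 22 high, open over the bin. 0.25 kg, falls back by itself. The knobs slide off only when it is steep: tip it to about 1.1
- tray_bar (a point): Middle of the tray's handle: round bar 10 thick, 72 long, parallel to the station's x, 84 above the table with the tray down; 33 of free gap to the tray's rear wall. 143 left of the hinge axis and 22 above it with the tray down; moves with the tray
- knob_1_center (a point): Centre of a black clamping knob, 28 across, 20 high, 25 g; lies in the tray at the start
- knob_2_center (a point): Centre of the second, equal knob
- knob_3_center (a point): Centre of the third, equal knob
- rest_block: Fixed plywood block 36 (x) x 100 (y) x 26 high with a groove 8 wide (x), 76 long (y), 20 deep, in which the label holder stands. Origin: centre of its underside; the groove runs along y
- holder_center (a point): Centre of the upper part (to grasp) of the white plastic label holder, paper label on both faces (either may face out): 10 thick (its x), 70 wide (its y), 34 high. Below it a tongue 6 thick, 70 wide, 48 long; foot 65 below this point. 50 g. This point is 71 above the table upright in the rest, 81 when pressed home in the channel
- tongue_foot (a point): Middle of the tongue's foot (lower end) of the label holder, 65 below holder_center along its z
- label_holder: The same label holder; origin at tongue_foot
- spring_clamp: Orange spring clamp, 110 long, lying on the table; bystander
- jar: Small glass jar, 54 across, 77 high; bystander
- roller: Aluminium roller with a blue handle, 190 long; bystander
Mind the look-alikes: they are no part of the job. What is shaped like the part that bears knob_3_center but orange or yellow is not meant.

How it is judged:
By the outcome, as a careful person would: the job done as asked, in the order asked, and still so for the second after the job is handed in, while the arm keeps its last pose, push and grip.
It also fails if it takes over 58 s, if anything falls off the work surface, if the arm or the gripper's body presses on something with over 40 N, if the wrist force passes 120 N, or if a joint passes its speed limit or range.

### The arm

A 6-joint arm with a two-finger parallel gripper is mounted at the origin on a cart in front of the work surface, level with it; the furniture and walls round the work are solid. World frame = base frame: x ahead of the robot, y to its left, z up, the work surface at z = 0. Lengths are in mm, angles in rad, forces in N, time in s.
With the tool pointing down it reaches from about 350 to 875 mm from the base axis. Payload 4.2 kg.
Tool frame: the origin (TCP) lies between the finger pads; the fingertips stand 14 mm ahead of it and the grasp point (between the pads) lies 5 mm behind it; z points along the fingers, y is the line along which they close (so a half turn about z gives the same grasp; the last joint's range is limited). The gripper opens to 85 mm and grips with 20 to 120 N. Pads are 22 mm wide; open, the fingers measure 114 mm over their backs; the gripper's body (76 mm by 85 mm) begins 54 mm behind the grasp point. The pads swing forward as they close: fully open they stand 13 mm farther back than shut.
Start: joints at [1.426, 0.385, 0.008, 0, -1.194, -0.259], TCP at [245.539, 574.726, 245.312] pointing down, gripper open.
Joint ranges: [-3.14, 3.14], [-1.21, 2.06], [-1.07, 1.41], [-3.16, 2.05], [-2.99, -0.16], [-3.1, 3.1]. Speed limits (rad/s): [2.79, 2.79, 3.14, 3.14, 3.14, 3.14].

### API

Orientations are given as a unit quaternion [x, y, z, w].
In Python, from bench import * gives the robot as it stands.
- The arm moves only by the tool carry_out, never from a script. Its argument "motion" is a list of rows, each a list of 7 numbers: the turn, a rotation vector about the tool's x, y, z in rad, then the shift along the tool's x, y, z in mm, then the opening, from -1 (shut) to 1 (fully open), so that 0 is half open. A call has 1 to 5 rows; each row is the pose to reach, as a shift and turn from the pose commanded when the call began, along the tool's axes at that moment; what a row does not reach only later rows make up. A row lasts 1/8 s, in which the tool goes at most 62.5 mm and 10.7 degrees, less where a joint would pass 70% of its speed; a pose out of reach is approached as far as the arm can. A call with a gripper value outside its range is refused whole. The fingers move at their own pace and stop on an object; the grip force is fixed at half the most. Time passes only in rows, so rows that repeat a pose let the fingers close. It gives the time, the measured TCP pose, the force, the opening and the grip force at its end, in the units of the state.
- read_state(): the state, without advancing time (a new reading comes with each control period).
- get_image(name): name is "side" or "top" or "wrist"; returns a dict with "color" (400x640x3 uint8, blue, green, red), "mtx" (3x3 intrinsics, pixels), "position" and "orientation" of the camera in the world. Camera axes: x right, y down, z forward; pixel columns grow to the right and rows downward; lengths in mm; the calibration is good to about 2 mm. The wrist camera is an equidistant fisheye: a pixel r from the principal point sees the ray r / f radians off the axis. A picture is of the moment at which its call begins. There is no depth.
- job_done(): hands the job in; it is judged then, once.
The state is a dict: "clock": time; "joints": joint angles; "joint_vel": joint speeds; "joint_efforts": joint torques, N m; "position": TCP position; "ee_rot": TCP orientation; "contact_force": force on the tool from outside, world axes, zero at the start; "wrist_torque": the same for the moment, N m; "gripper_width": finger opening in mm; "grasp_force": force on a finger pad.
Only numpy, scipy, OpenCV 4.12 (cv2) and the standard library are available. Lean on these libraries where they do the work, as an engineer would, in place of code of your own. Each camera call takes 0.05 s, during which the arm holds its last target. There are 200 camera calls.

## Working session

There is one attempt and no reset: what is moved stays moved. The work goes in short steps, Python scripts to look and compute and a tool call to move; the robot and the scene stay as the last step left them, time stands still between calls to the robot, and variables do not carry over. Pictures are saved under pics/ and viewed, at most 10 in all, crops included, and the job is handed in when it is done.

Besides the shell and the picture viewer there is one more tool, called after ">>>" as a command line: name --pt "numbers of a row" for each row, then --argument value for the rest. carry_out: Moves the arm, as the interface text tells. Its arguments: {"type":"object","properties":{"motion":{"type":"array"}},"required":["motion"]}

```bash
mkdir -p pics; ls
python3 - <<'E'
from bench import *
import cv2,pickle
d={}
for n in ("side","top"):
    i=get_image(n); d[n]=i; cv2.imwrite(f"pics/{n}0.png",i["color"]); print(n,i["mtx"],i["position"],i["orientation"])
pickle.dump(d,open("v0.pkl","wb"))
print(read_state())
E
```

```text
pics
side [[454.73518878   0.         318.17266431]
 [  0.         454.73518878 205.01460929]
 [  0.           0.           1.        ]] [ 130.44512637 -481.45048324  463.51794997] [ 0.8010855  -0.22074402  0.14755891 -0.53643309]
top [[401.3126847    0.         320.99041   ]
 [  0.         401.3126847  193.83281707]
 [  0.           0.           1.        ]] [439.00577987 307.54830078 921.78175346] [ 0.70821624 -0.70230161  0.05484187 -0.0468464 ]
{'clock': 0.1, 'joints': array([ 1.42558610e+00,  3.85422256e-01,  6.76563156e-03, -4.22622998e-04,
       -1.19394259e+00, -2.58586031e-01]), 'joint_vel': array([ 0.00062954, -0.00243475,  0.00342554,  0.00216574,  0.00182043,
       -0.00055883]), 'joint_efforts': array([-7.67338515e-04, -3.93324423e+01,  1.88928097e+01,  4.19794947e+00,
       -2.64244278e-03,  6.10447458e-06]), 'position': array([245.37198927, 574.29728998, 244.36863819]), 'ee_rot': array([ 9.79671664e-01, -2.00605533e-01, -1.45023791e-04,  9.11125460e-04]), 'contact_force': array([-0.05898938,  0.82053854,  0.85625183]), 'wrist_torque': array([-0.01532427,  0.06302513, -0.04541178]), 'grasp_force': 0.0, 'gripper_width': 85.30537349552554}
```

View pics/top0.png

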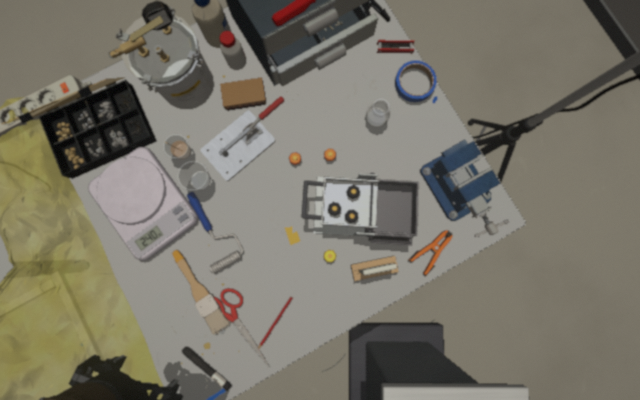

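View pics/side0.png

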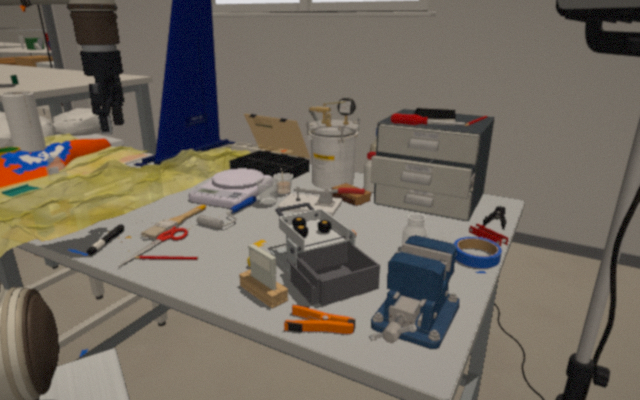

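Top view: bin near (396,210), tray with three black knobs at (335,209), (353,192) and (352,217), handle bar near (308,205), and rest with white holder at (375,268). Side view: holder at (262,265), bin at (330,270). I'll enlarge both for corner readings.

```bash
cat > h.py <<'E'
import numpy as np, cv2
from scipy.spatial.transform import Rotation as R
def ray(im,p):
    m=im["mtx"]; d=np.array([(p[0]-m[0,2])/m[0,0],(p[1]-m[1,2])/m[1,1],1.])
    return np.array(im["position"]),R.from_quat(im["orientation"]).as_matrix()@d
def onz(im,p,z):
    o,d=ray(im,p); return o+d*(z-o[2])/d[2]
def proj(im,P):
    c=R.from_quat(im["orientation"]).as_matrix().T@(np.array(P,float)-im["position"]); m=im["mtx"]
    return np.array([m[0,0]*c[0]/c[2]+m[0,2],m[1,1]*c[1]/c[2]+m[1,2]])
def two(a,p,b,q):
    o1,d1=ray(a,p);o2,d2=ray(b,q); A=np.c_[d1,-d2]; s=np.linalg.lstsq(A,o2-o1,rcond=None)[0]
    x,y=o1+s[0]*d1,o2+s[1]*d2; return (x+y)/2,np.linalg.norm(x-y)
E
python3 - <<'E'
import pickle,cv2
d=pickle.load(open("v0.pkl","rb"))
cv2.imwrite("pics/tc.png",cv2.resize(d["top"]["color"][165:290,295:455],None,fx=5,fy=5,interpolation=cv2.INTER_CUBIC)[:600])
cv2.imwrite("pics/sc.png",cv2.resize(d["side"]["color"][195:345,230:390],None,fx=4,fy=4,interpolation=cv2.INTER_CUBIC)) # 640x600
E
```

```text
(no output)
```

View pics/tc.png

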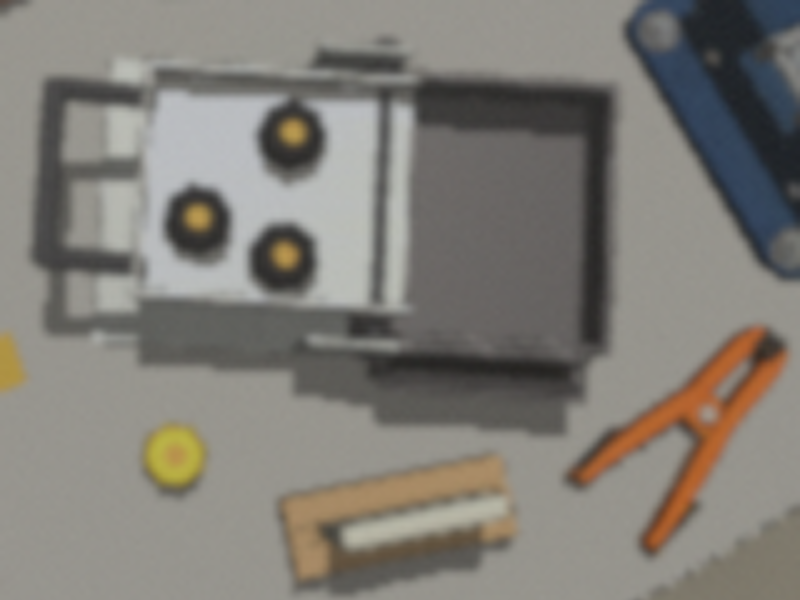

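View pics/sc.png

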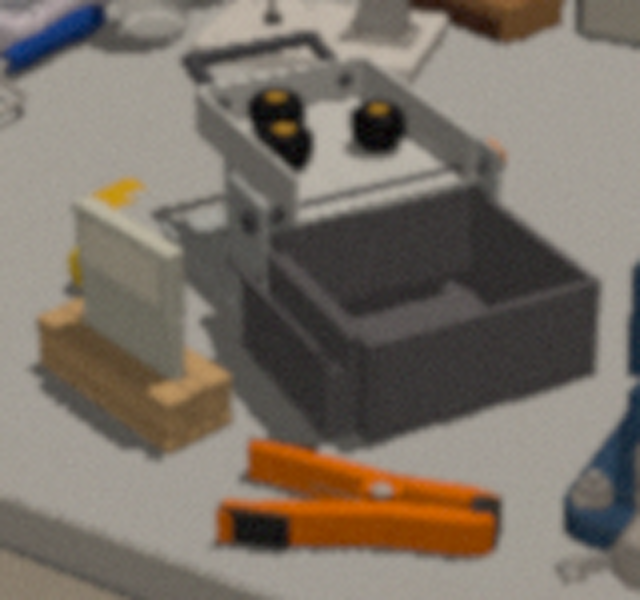

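Run:
```python
import pickle; from h import *
np.set_printoptions(precision=1,suppress=True)
d=pickle.load(open("v0.pkl","rb"));T,S=d["top"],d["side"]
t=lambda u,v:(294.6+u/5,164.6+v/5); s=lambda u,v:(229.6+u/4,194.6+v/4)
def P(n,a,z):
    print(n,*[onz(*((T,t(*p)) if k=="t" else (S,s(*p))),z)[:2] for k,*p in a])
P("bin BR,FR top",[("t",616,84),("t",605,354)],50)
P("bin BR,FR,FL,BL side",[("s",598,283),("s",365,347),("s",272,256),("s",476,187)],50)
P("lip flare top",[("t",372,372),("t",583,395),("t",370,360),("t",583,360)],49)
P("lip side",[("s",335,372),("s",247,280)],49)
P("bar ends t",[("t",53,80),("t",42,262)],86)
P("bar ends s",[("s",190,62),("s",325,40)],88)
P("tray wall top corners t",[("t",155,65),("t",142,300),("t",415,80),("t",410,305)],86)
P("holder top t",[("t",340,528),("t",505,492),("t",510,512),("t",347,550)],88)
P("holder top s",[("s",78,203),("s",182,252),("s",98,197)],88)
P("rest t",[("t",280,498),("t",498,455),("t",517,535),("t",298,585)],26)
print(two(T,t(616,84),S,s(598,283)),two(T,t(605,354),S,s(365,347)))
P("jar",[("t",410,-245)],77)
```

```text
bin BR,FR top [595.2  84.3] [476.2  92.3]
bin BR,FR,FL,BL side [592.2  78.7] [474.1  86.5] [477.7 176.1] [598.8 185.8]
lip flare top [467.7 193.4] [458.5 102. ] [472.8 194.2] [473.6 101.7]
lip side [454.2  77.7] [458.2 163.9]
bar ends t [588.1 332.1] [511.  335.7]
bar ends s [508.1 321.8] [584.5 311.8]
tray wall top corners t [595. 289.] [495.5 293.9] [589.6 178.8] [494.4 182.1]
holder top t [402.8 212.2] [417.8 144.3] [409.8 142.4] [394.  209.4]
holder top s [394.5 202.5] [414.7 138.2] [404.4 203.3]
rest t [413.  231.5] [432.4 135. ] [397.7 127.2] [375.5 223.7]
(array([595.9,  83.3,  46.6]), np.float64(0.19353185263998127)) (array([476.6,  91.3,  46.6]), np.float64(0.5650212236499821))
jar [736.  177.8]
```

```bash
cat >> h.py <<'E'
def row(st,target,yaw):
    """turn and shift in tool axes to a tool-down pose, tool x at yaw"""
    A=R.from_quat(st["ee_rot"]); B=R.from_euler("z",yaw)*R.from_euler("x",np.pi)
    return np.r_[(A.inv()*B).as_rotvec(),A.inv().apply(np.array(target)-st["position"])].round(4)
E
python3 - <<'E'
from bench import *; from h import *
np.set_printoptions(precision=3,suppress=True)
print(row(read_state(),[549.5,334,160],-0.06))
E
```

```text
[  0.002   0.     -0.344 374.094 101.262  84.586]
```

>>> carry_out --pt "0.002 0 -0.15 60 16 14 0.5" --pt "0.002 0 -0.3 120 32 28 0" --pt "0.002 0 -0.344 180 48 42 -0.39" --pt "0.002 0 -0.344 240 65 56 -0.39" --pt "0.002 0 -0.344 300 81 70 -0.39"

```text
clock: 0.72
position: [486.1, 384.5, 175.9]
ee_rot: [1.0, -0.03, -0.0, -0.001]
contact_force: [1.4, 1.1, 0.4]
gripper_width: 25.7
grasp_force: 0.0
```

Run:
```python
from bench import *; from h import *
np.set_printoptions(precision=3,suppress=True)
s=read_state(); print(s["clock"],s["position"],s["ee_rot"],s["gripper_width"],s["joints"],row(s,[549.5,334,160],-0.06))
```

```text
0.725 [486.067 384.529 175.871] [ 1.    -0.03  -0.    -0.001] 25.66666384381119 [ 0.93   0.43  -0.103 -0.001 -1.036  0.582] [-0.002  0.     0.001 66.325 46.694 15.796]
```

>>> carry_out --pt "0 0 0 50 35 12 -0.39" --pt "0 0 0 65 46 16 -0.39" --pt "0 0 0 65 46 16 -0.39"

```text
clock: 1.1
position: [547.5, 335.1, 159.6]
ee_rot: [1.0, -0.031, -0.0, -0.0]
contact_force: [0.2, 0.3, 0.5]
gripper_width: 26.0
grasp_force: 0.0
```

Run:
```python
from bench import *; from h import *
import pickle
np.set_printoptions(precision=4,suppress=True)
d={n:get_image(n) for n in ("wrist","side")}; pickle.dump(d,open("v1.pkl","wb"))
s=read_state(); print(s["clock"],s["position"],s["ee_rot"],s["contact_force"])
w=d["wrist"]; print(w["mtx"],w["position"],w["orientation"])
a=w["color"]; b=cv2.resize(d["side"]["color"][180:300,250:350],None,fx=4,fy=4,interpolation=cv2.INTER_CUBIC)
cv2.imwrite("pics/w1.png",a)
```

```text
1.2 [546.551  336.9008 160.6728] [ 0.9996 -0.0295  0.0002 -0.0011] [-0.1842 -0.4747 -0.0908]
[[309.7069   0.     322.7231]
 [  0.     309.7069 203.363 ]
 [  0.       0.       1.    ]] [613.702  330.2871 288.139 ] [-0.6786  0.7224  0.0973 -0.0907]
```

View pics/w1.png

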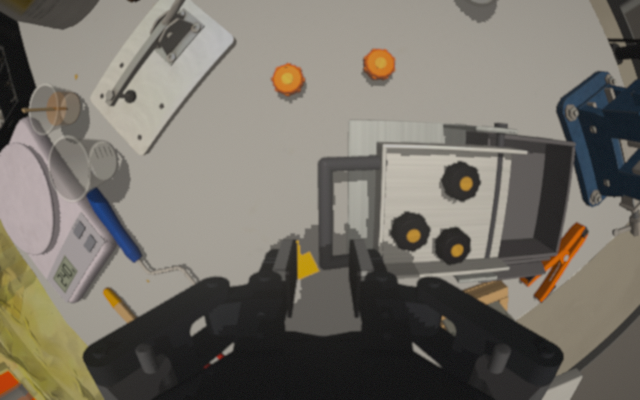

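Wrist view: handle bar vertical at u≈327 from v≈158 to v≈268; fingers at u≈297 and 350 straddle it.

```bash
cat >> h.py <<'E'
def wz(im,p,z):
    m=im["mtx"]; x,y=p[0]-m[0,2],p[1]-m[1,2]; r=np.hypot(x,y); th=r/m[0,0]
    d=R.from_quat(im["orientation"]).apply([np.sin(th)*x/r,np.sin(th)*y/r,np.cos(th)]); o=np.array(im["position"])
    return o+d*(z-o[2])/d[2]
E
python3 - <<'E'
from h import *; import pickle
np.set_printoptions(precision=1,suppress=True)
w=pickle.load(open("v1.pkl","rb"))["wrist"]
for p,z in [((327,160),87),((327,264),87),((575,142),50),((558,262),50),((378,145),86),((377,278),86)]: print(p,wz(w,p,z))
E
```

```text
(327, 160) [587.9 329.3  87. ]
(327, 264) [513.4 333.7  87. ]
(575, 142) [595.8  82.6  50. ]
(558, 262) [467.1  84.3  50. ]
(378, 145) [596.  295.2  86. ]
(377, 278) [498.3 297.   86. ]
```

>>> carry_out --pt "0 0 0 2 2 30 -0.39" --pt "0 0 0 2 2 45 -0.39" --pt "0 0 0 2 2 45 -0.39"

```text
clock: 1.58
position: [547.8, 334.6, 114.6]
ee_rot: [1.0, -0.029, -0.001, -0.0]
contact_force: [-0.1, -0.4, -0.3]
gripper_width: 26.0
grasp_force: 0.0
```

Run:
```python
from bench import *; from h import *
np.set_printoptions(precision=3,suppress=True)
s=read_state(); print(s["clock"],s["position"],s["joints"],row(s,[550.5,332.5,79],-0.06))
```

```text
1.575 [547.775 334.643 114.608] [ 0.8    0.525 -0.112 -0.001 -0.934  0.714] [-0.     0.001  0.002  2.893  1.983 35.604]
```

>>> carry_out --pt "0 0 0 3 2 20 -0.39" --pt "0 0 0 3 2 35 -0.39" --pt "0 0 0 3 2 35 -0.39" --pt "0 0 0 3 2 35 -1" --pt "0 0 0 3 2 35 -1"

```text
clock: 2.2
position: [552.3, 333.3, 81.5]
ee_rot: [1.0, -0.03, 0.001, -0.002]
contact_force: [-1.1, 2.0, -1.4]
gripper_width: 7.9
grasp_force: 58.5
```

Run:
```python
from bench import *
s=read_state(); print({k:s[k] for k in ("clock","position","gripper_width","grasp_force","contact_force")})
```

```text
{'clock': 2.2, 'position': array([552.33747753, 333.30962125,  81.52963454]), 'gripper_width': 7.929562444009044, 'grasp_force': 58.50551962852478, 'contact_force': array([-1.09248848,  1.95794408, -1.39689114])}
```

>>> carry_out --pt "0 0 0 0 3.7 -17 -1" --pt "0 0 0 0 9.3 -33.4 -1" --pt "0 0 0 0 16.9 -49 -1" --pt "0 0 0 0 26.3 -63.6 -1" --pt "0 0 0 0 37.4 -77 -1"

```text
clock: 2.82
position: [550.3, 296.5, 160.1]
ee_rot: [1.0, -0.029, 0.002, -0.004]
contact_force: [-1.1, 6.3, 1.3]
gripper_width: 7.8
grasp_force: 58.5
```

>>> carry_out --pt "0 0 0 0 11 -10.5 -1" --pt "0 0 0 0 21.8 -19 -1" --pt "0 0 0 0 34 -26.7 -1" --pt "0 0 0 0 46.9 -33.3 -1" --pt "0 0 0 0 61.5 -38.8 -1"

```text
clock: 3.45
position: [547.2, 235.2, 200.8]
ee_rot: [1.0, -0.029, 0.004, -0.004]
contact_force: [-1.3, 4.9, 6.6]
gripper_width: 7.6
grasp_force: 61.4
```

>>> carry_out --pt "0 0 0 0 2 -0.6 -1" --pt "0 0 0 0 2 -0.6 -1" --pt "0 0 0 0 2 -0.6 -1" --pt "0 0 0 0 2 -0.6 -1"

```text
clock: 3.95
position: [547.1, 232.5, 201.5]
ee_rot: [1.0, -0.029, 0.003, -0.003]
contact_force: [-3.3, 4.6, 10.7]
gripper_width: 7.5
grasp_force: 61.7
```

Run:
```python
from bench import *; from h import *
import pickle
d={n:get_image(n) for n in ("side","wrist")}; pickle.dump(d,open("v2.pkl","wb"))
a=cv2.resize(d["side"]["color"][170:320,220:400],None,fx=2.2,fy=2.2,interpolation=cv2.INTER_CUBIC); b=cv2.resize(d["wrist"]["color"][100:300,240:440],(400,400))
h=np.zeros((400,800,3),np.uint8); h[:a.shape[0],:a.shape[1]]=a; h[:,400:]=b; cv2.imwrite("pics/t2.png",h)
print(read_state()["contact_force"])
```

```text
[-4.49471665  3.75677479 10.65070106]
```

View pics/t2.png

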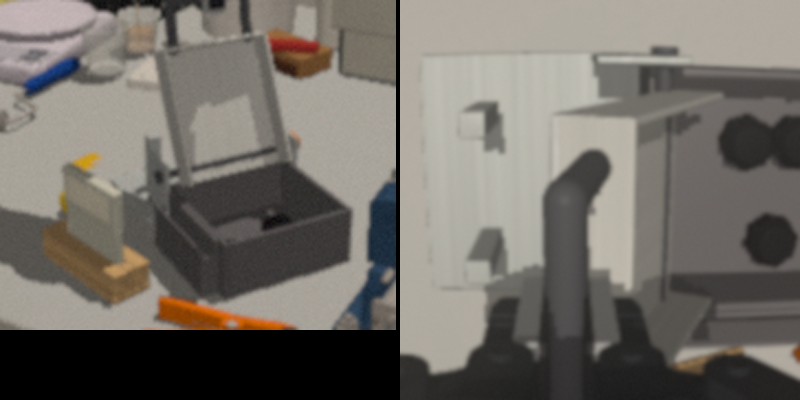

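All three knobs lie in the bin (wrist half: dark discs near (745,140), (795,140), (770,240)). Lowering the tray.

>>> carry_out --pt "0 0 0 0 -16.6 6.1 -1" --pt "0 0 0 0 -29.5 12.7 -1" --pt "0 0 0 0 -41.7 20.4 -1" --pt "0 0 0 0 -58 34.5 -1" --pt "0 0 0 0 -72.8 50.5 -1"

```text
clock: 4.68
position: [550.9, 304.9, 149.1]
ee_rot: [1.0, -0.029, 0.002, -0.002]
contact_force: [-0.2, 0.5, 3.0]
gripper_width: 7.6
grasp_force: 64.3
```

>>> carry_out --pt "0 0 0 0 -11.2 16.9 -1" --pt "0 0 0 0 -18.8 32.5 -1" --pt "0 0 0 0 -24.4 48.9 -1" --pt "0 0 0 0 -28.1 65 -1" --pt "0 0 0 0 -28.1 65.9 -1"

```text
clock: 5.3
position: [552.5, 333.2, 80.3]
ee_rot: [1.0, -0.03, 0.001, -0.002]
contact_force: [-1.3, 5.4, 4.6]
gripper_width: 7.4
grasp_force: 68.6
```

>>> carry_out --pt "0 0 0 0 0 0 -0.39" --pt "0 0 0 0 0 0 -0.39" --pt "0 0 0 0 0 -20 -0.39" --pt "0 0 0 0 0 -60 -0.39" --pt "0 0 0 0 0 -110 -0.39"

```text
clock: 5.92
position: [551.0, 330.2, 189.8]
ee_rot: [1.0, -0.03, -0.002, 0.001]
contact_force: [-0.3, 0.5, -0.2]
gripper_width: 26.0
grasp_force: 0.0
```

Run:
```python
from bench import *; from h import *
np.set_printoptions(precision=3,suppress=True)
s=read_state(); print(s["joints"],row(s,[405,177,170],0.2+np.pi/2),row(s,[405,177,170],0.2-np.pi/2))
```

```text
[ 0.791  0.456 -0.022 -0.001 -1.097  0.72 ] [  -0.002    0.004   -1.832 -136.315  161.769   20.574] [   0.004    0.002    1.31  -136.315  161.769   20.574]
```

>>> carry_out --pt "0 0 0.18 -27 32 4 -0.06" --pt "0 0 0.36 -54 64 8 -0.06" --pt "0 0 0.54 -81 97 12 -0.06" --pt "0 0 0.72 -108 130 16 -0.06" --pt "0 0 0.9 -136 162 20 -0.06"

```text
clock: 6.55
position: [404.9, 176.1, 169.6]
ee_rot: [0.885, -0.465, -0.0, 0.0]
contact_force: [0.7, 0.2, 0.3]
gripper_width: 40.3
grasp_force: 0.0
```

>>> carry_out --pt "0 0 0.18 0 0 0 -0.06" --pt "0 0 0.36 0 0 0 -0.06" --pt "0 0 0.41 0 0 0 -0.06" --pt "0 0 0.41 0 0 0 -0.06"

```text
clock: 7.05
position: [406.0, 177.4, 169.9]
ee_rot: [0.774, -0.633, -0.0, -0.0]
contact_force: [0.6, -0.5, 0.9]
gripper_width: 39.9
grasp_force: 0.0
```

Run:
```python
from bench import *; from h import *
import pickle
np.set_printoptions(precision=3,suppress=True)
d={n:get_image(n) for n in ("top","wrist")}; pickle.dump(d,open("v3.pkl","wb"))
cv2.imwrite("pics/w3.png",d["wrist"]["color"])
s=read_state();print(s["position"],s["joints"],row(s,[405,177,170],0.2-np.pi/2))
```

```text
[406.156 177.759 169.949] [ 0.781  0.152 -0.528 -0.001 -0.89  -0.578] [ 0.     0.001  0.001  0.512  1.285 -0.051]
```

View pics/w3.png

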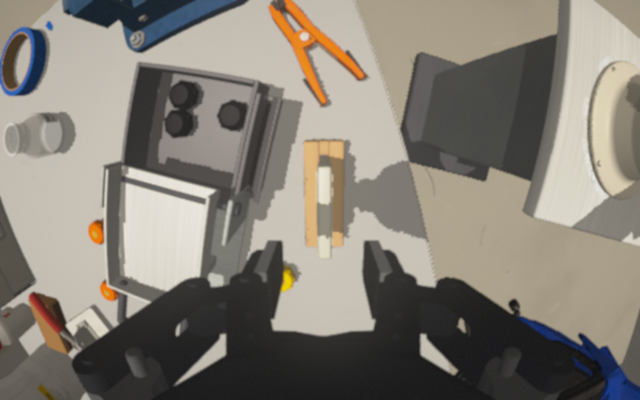

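Holder stands upright between u≈318–331, v≈157–258; fingers centred at u≈324; knobs in bin; channel right of bin at u≈255–280.

Run:
```python
from h import *; import pickle
d=pickle.load(open("v3.pkl","rb")); w=d["wrist"]["color"]
print(d["wrist"]["position"])
cv2.imwrite("pics/c3.png",np.hstack([cv2.resize(w[70:218,215:307],None,fx=4,fy=4,interpolation=cv2.INTER_CUBIC),cv2.resize(w[132:280,295:355],None,fx=4,fy=4,interpolation=cv2.INTER_CUBIC)]))
```

```text
[419.21391436 111.79451886 298.46076449]
```

View pics/c3.png

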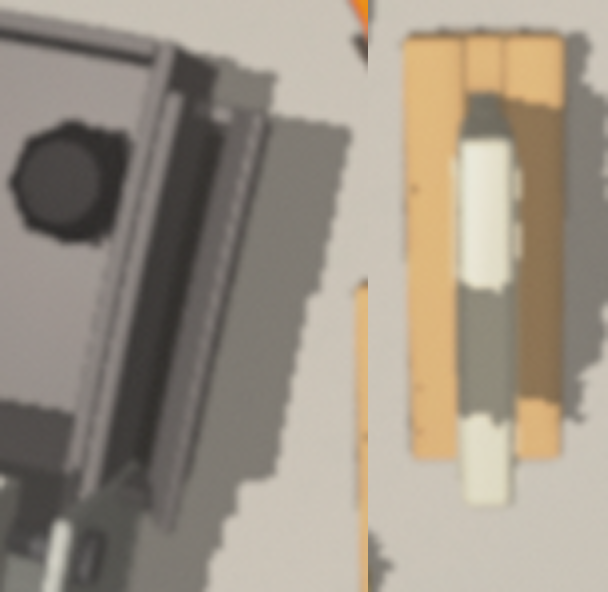

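Run:
```python
from h import *; import pickle
np.set_printoptions(precision=1,suppress=True)
w=pickle.load(open("v3.pkl","rb"))["wrist"]
a=lambda u,v:(214.6+u/4,69.6+v/4); b=lambda u,v:(294.6+(u-368)/4,131.6+v/4)
for n,p,z in [("hold far",b(486.5,140),88),("hold near",b(486,505),88),("flare R",a(265,115),49),("flare L",a(172,523),49),("back R",a(186,95),50),("back L",a(103,485),50),
 ("bin FR",a(168,42),50),("rest",b(405,35),26),("rest",b(564,35),26),("rest",b(562,459),26),("rest",b(413,459),26)]: print(n,wz(w,p,z))
yaw=-.06;L=np.array([-np.sin(yaw),np.cos(yaw)]);X=np.array([np.cos(yaw),np.sin(yaw)]); c=np.array([541.9,189.8])-50*L
print("bin c",c)
for n,p,z in [("flare R",a(265,115),49),("flare L",a(172,523),49),("back R",a(186,95),50),("back L",a(103,485),50),("FR",a(168,42),50)]:
    q=wz(w,p,z)[:2]-c; print(n,q@X,q@L)
```

```text
hold far [411.9 142.4  88. ]
hold near [398.2 209.4  88. ]
flare R [455.5 100.3  49. ]
flare L [460. 187.  49.]
back R [472.   98.9  50. ]
back L [475.8 181.5  50. ]
bin FR [477.8  88.8  50. ]
rest [431.9 132.   26. ]
rest [397.7 125.   26. ]
rest [376.7 222.7  26. ]
rest [411.6 229.8  26. ]
bin c [538.9 139.9]
flare R -80.85462722592526 -44.52489081811948
flare L -81.59173476068263 42.33168360580735
back R -64.34826256609993 -44.898632038051126
back L -65.49492250083973 37.75989128900065
FR -57.94627245423851 -54.68338084670817
```

>>> carry_out --pt "0 0 0 1.5 1.5 40 -0.06" --pt "0 0 0 1.5 1.5 80 -0.06" --pt "0 0 0 1.5 1.5 100 -0.06" --pt "0 0 0 1.5 1.5 100 -0.06"

```text
clock: 7.65
position: [404.4, 175.8, 68.9]
ee_rot: [0.775, -0.632, -0.001, 0.001]
contact_force: [-0.5, 0.3, 0.1]
gripper_width: 40.3
grasp_force: 0.0
```

>>> carry_out --pt "0 0 0 0 0 0 -0.5" --pt "0 0 0 0 0 0 -1" --pt "0 0 0 0 0 0 -1" --pt "0 0 0 0 0 0 -1"

```text
clock: 8.15
position: [406.0, 177.4, 71.3]
ee_rot: [0.775, -0.632, -0.0, -0.002]
contact_force: [-0.6, -0.8, 7.0]
gripper_width: 9.2
grasp_force: 59.6
```

>>> carry_out --pt "0 0 0 0 0 -10 -1" --pt "0 0 0 0 0 -25 -1" --pt "0 0 0 0 0 -50 -1" --pt "0 0 0 0 0 -75 -1" --pt "0 0 0 0 0 -75 -1"

```text
clock: 8.78
position: [406.0, 177.4, 147.1]
ee_rot: [0.775, -0.633, -0.0, -0.003]
contact_force: [0.2, 0.8, -0.3]
gripper_width: 9.4
grasp_force: 58.6
```

Run:
```python
from bench import *; from h import *
np.set_printoptions(precision=3,suppress=True)
s=read_state();print(s["position"],s["contact_force"],s["gripper_width"],row(s,[470.7,143,145],-0.06-np.pi/2))
```

```text
[406.036 177.355 147.119] [ 0.154  0.756 -0.328] 9.378237240335306 [ -0.004   0.005   0.261  46.587 -56.489   2.195]
```

>>> carry_out --pt "0 0 0.13 20 -25 0 -1" --pt "0 0 0.261 47 -56.5 2 -1" --pt "0 0 0.261 46.5 -56.5 2 -1" --pt "0 0 0.261 46.5 -56.5 2 -1"

```text
clock: 9.28
position: [469.0, 141.8, 142.1]
ee_rot: [-0.685, 0.728, 0.001, -0.0]
contact_force: [-0.4, 1.1, -0.2]
gripper_width: 9.0
grasp_force: 58.7
```

Run:
```python
from bench import *; from h import *
import pickle
np.set_printoptions(precision=3,suppress=True)
d={n:get_image(n) for n in ("side","wrist")}; pickle.dump(d,open("v4.pkl","wb"))
s=read_state();print(s["position"],row(s,[470.7,143,145],-0.06-np.pi/2),d["wrist"]["position"])
a=cv2.resize(d["side"]["color"][170:320,240:340],None,fx=4,fy=4,interpolation=cv2.INTER_CUBIC);b=cv2.resize(d["wrist"]["color"][90:240,265:365],None,fx=4,fy=4,interpolation=cv2.INTER_CUBIC)
cv2.imwrite("pics/c4.png",np.hstack([a,b]))
```

```text
[468.919 142.323 142.693] [ 0.001  0.001  0.001 -0.785 -1.736 -2.307] [464.91   75.063 270.978]
```

View pics/c4.png

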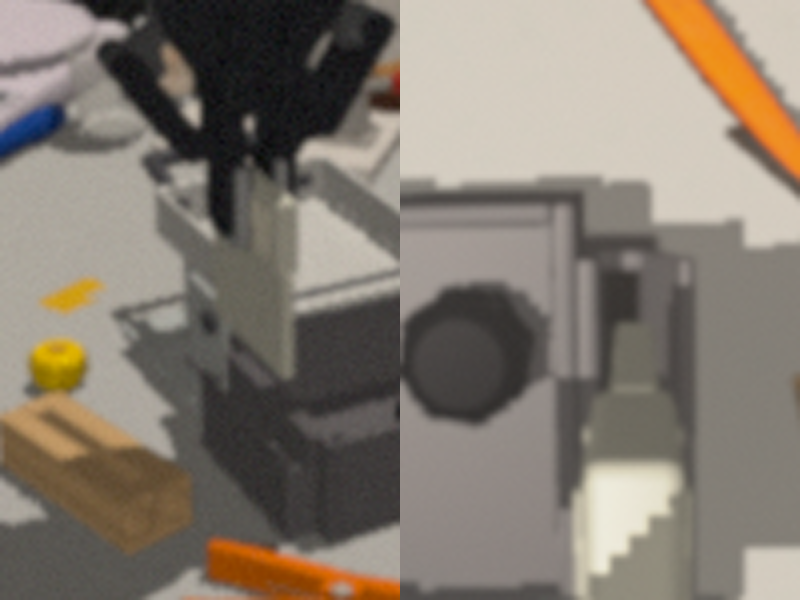

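Run:
```python
from h import *; import pickle
np.set_printoptions(precision=1,suppress=True)
w=pickle.load(open("v4.pkl","rb"))["wrist"]
b=lambda u,v:(264.6+(u-400)/4,89.6+v/4)
yaw=-.06;L=np.array([-np.sin(yaw),np.cos(yaw)]);X=np.array([np.cos(yaw),np.sin(yaw)]);o=np.array([468.9,142.3])
for n,p,z in [("foot end",b(634,325),77.5),("foot l",b(613,325),77.5),("foot r",b(655,325),77.5),("top end",b(632,462),159.5),("back R",b(598,258),50),("back",b(597,375),50),("flare R",b(692,258),49),("flare R2",b(692,380),49),("lip in",b(638,270),36),("chan back",b(600,270),36)]:
    q=wz(w,p,z); print(n,q,"rel TCP x,y:",(q[:2]-o)@X,(q[:2]-o)@L)
```

```text
foot end [466.3 106.7  77.5] rel TCP x,y: -0.49111759636241903 -35.73395631935219
foot l [469.6 106.5  77.5] rel TCP x,y: 2.8262126904415754 -35.73644085648471
foot r [463.  106.9  77.5] rel TCP x,y: -3.8087589760201634 -35.73545835104285
top end [466.7 106.2 159.5] rel TCP x,y: -0.07906978231328238 -36.19156587955661
back R [472.2  98.6  50. ] rel TCP x,y: 5.86814995817927 -43.42429191154284
back [473.7 119.9  50. ] rel TCP x,y: 6.1637012710132835 -22.02260956366036
flare R [455.3  99.7  49. ] rel TCP x,y: -10.986078103214089 -43.33166727090681
flare R2 [456.5 122.1  49. ] rel TCP x,y: -11.194195472997293 -20.88448592219867
lip in [465.2 102.9  36. ] rel TCP x,y: -1.3656643183336237 -39.592178272217744
chan back [472.4 102.4  36. ] rel TCP x,y: 5.866402530099137 -39.60125574252927
```

>>> carry_out --pt "0 0 0 -1.5 -2.3 0 -1" --pt "0 0 0 -1.5 -2.3 15 -1" --pt "0 0 0 -1.5 -2.3 28 -1" --pt "0 0 0 -1.5 -2.3 36 -1" --pt "0 0 0 -1.5 -2.3 36 -1"

```text
clock: 10.0
position: [471.9, 143.6, 106.5]
ee_rot: [-0.686, 0.728, 0.001, 0.0]
contact_force: [0.6, -0.2, -0.3]
gripper_width: 8.8
grasp_force: 58.7
```

>>> carry_out --pt "0 0 0 0 0 2 -1" --pt "0 0 0 0 0 4 -1" --pt "0 0 0 0 0 7 -1" --pt "0 0 0 0 0 10 -1" --pt "0 0 0 0 0 10 -1"

```text
clock: 10.62
position: [472.1, 143.7, 96.8]
ee_rot: [-0.686, 0.728, 0.001, 0.001]
contact_force: [-0.8, 0.2, -1.4]
gripper_width: 9.4
grasp_force: 58.7
```

>>> carry_out --pt "0 0 0 0 0 3 -1" --pt "0 0 0 0 0 6 -1" --pt "0 0 0 0 0 9 -1" --pt "0 0 0 0 0 12 -1" --pt "0 0 0 0 0 12 -1"

```text
clock: 11.25
position: [472.2, 143.8, 85.2]
ee_rot: [-0.686, 0.728, 0.001, 0.001]
contact_force: [-3.0, -0.3, 3.0]
gripper_width: 9.3
grasp_force: 59.4
```

>>> carry_out --pt "0 0 0 0 0 2 -1" --pt "0 0 0 0 0 4 -1" --pt "0 0 0 0 0 4 -1"

```text
clock: 11.62
position: [472.2, 143.7, 81.8]
ee_rot: [-0.686, 0.728, 0.0, 0.001]
contact_force: [-4.9, -0.8, 7.8]
gripper_width: 9.1
grasp_force: 60.0
```

>>> carry_out --pt "0 0 0 0 0 1.5 -1" --pt "0 0 0 0 0 3 -1" --pt "0 0 0 0 0 3 -1"

```text
clock: 12.0
position: [472.3, 143.7, 81.2]
ee_rot: [-0.686, 0.727, 0.0, 0.001]
contact_force: [-11.1, -0.7, 23.7]
gripper_width: 9.5
grasp_force: 62.5
```

Force jumped to 24 N with hardly any travel, so the seat is at its stop. One last check of the picture.

Run:
```python
from bench import *; from h import *
d={n:get_image(n) for n in ("side","top")}
a=cv2.resize(d["side"]["color"][180:330,230:390],(400,375));b=cv2.resize(d["top"]["color"][165:290,295:455],(400,312))
h=np.zeros((375,800,3),np.uint8);h[:,:400]=a;h[:312,400:]=b;cv2.imwrite("pics/f.png",h)
s=read_state();print(s["position"],s["contact_force"],s["grasp_force"])
```

```text
[472.34602576 143.73991391  81.18346736] [-10.47981906  -1.33737108  24.4448933 ] 62.50292479991913
```

View pics/f.png

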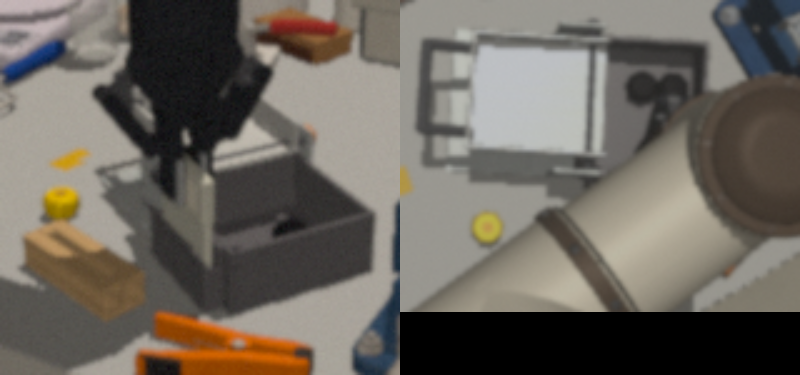

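The holder sits in the channel (side half, around (205,220)), the tray is down and empty, the knobs are in the bin, and the push is steady at 24 N.

```bash
python3 -c "
from bench import *
print(job_done())"
```

```text
the job is handed in; nothing more can be done
None
```

I handed the job in at about 12 s: all three knobs are in the bin, the tray is back down, and the label holder is gripped and pressed at the seat's hard stop with a steady push of about 24 N.

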